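Clamp a sample bottle on the shaker platform with the pin-locked bar

TASK

Stand the blue-capped sample bottle upright on the shaker platform, mid-way along the fixed end bar and next to it, setting it down rather than dropping it, and let go of it. Then pull up the red locking plunger of the sliding clamp bar, slide the bar to the next hole towards the bottle so that its padded strip presses the bottle against the end bar, and let the pin drop fully home. Finish while still gripping the red knob with the pin home, so that I can tighten the screw at the bar's far end; leave the other bottles and glassware as they stand.

Things in the scene. Friction and masses are not known exactly. Their poses are not given: they have to be found in the camera images.
- sample_bottle: the loose white plastic sample bottle with the BLUE screw cap, standing on the bench; body 50 mm in diameter up to 60 mm high, then a shoulder in to the neck; ribbed cap 38 mm in diameter from 80 to 102 mm high (top of the bottle); about 0.14 kg (0.10 to 0.20). Origin: centre of its underside, z up
- cap_center (a point): middle of the sample bottle's blue cap, on its axis, 91 mm above its underside: the place to grip
- shaker: white orbital shaker, fixed on the bench, switched off; its platform (300 mm in its x, 340 mm in its y) carries a blue mat, top 110 mm above the bench. Two square rails run along its y at x = -125 mm (near) and +125 mm (far), 36 mm above the platform (axis), each with a row of 10 mm holes 40 mm apart. Origin: centre of its underside on the bench; x points away from the robot at yaw 0, y to the left, along the rails, from the clamp bar to the end bar
- end_bar: fixed crossbar at the left (+y) end of the shaker platform with a black rubber face towards the clamp bar, 20 mm high, 234 mm long along the shaker's x; top 46 mm above the platform. Origin: middle of its rubber face (36 mm above the platform)
- bottle_spot (a point): point on the platform's surface where the sample bottle's underside centre belongs: mid-way along the end bar, bottle just touching its rubber face (25 mm from the face). The free lane from the end bar to the strip on the clamp bar is 86 mm wide at the start and 46 mm with the bar in the next hole
- clamp_bar (a joint): slide of the sliding clamp bar (aluminium crossbar with a grey sleeve on each rail) along the shaker's +y, towards the end bar, in m: 0 in the hole where it starts locked (within 1 mm of play), 0.040 in the next hole. It cannot slide while the pin is home; free, it drags with about 1.5 N; the pin has about 1 mm of play each way in a hole
- pad: the rubber-faced strip, 180 mm long and 18 mm high, sprung on the clamp bar's side that faces the end bar; 36 mm above the platform; gives way up to 6 mm with about 1 to 3 N. Origin: middle of its rubber face
- plunger (a joint): lift of the spring-loaded locking plunger on the clamp bar's near sleeve, in m: 0 with the pin fully home in a hole, at most 0.014 pulled up; the pin reaches 9 mm into the hole, so it is free from 0.009 on and rides on the rail at 0.009 between holes; round-nosed. The spring pushes it down with 3.6 N home and 7.8 N fully up
- knob: red knob of the plunger, upright cylinder 24 mm in diameter and 24 mm high, above a dark 17 mm barrel on the clamp bar's near sleeve; with the pin home its underside is 62.5 mm above the platform (172.5 mm above the bench) and 13 mm above the sleeve's top. Moves with the plunger and the bar. Origin: centre of its underside
- knob_center (a point): middle of the red knob, on its axis, 12 mm above its underside: the place to grip
- next_hole (a point): centre of the next hole in the near rail, at the rail's top face: the knob's axis has to come over it, 40 mm from where it starts
- white_bottle_a: bystander: bottle of the same size with a WHITE cap on the bench; origin at its underside's centre
- white_bottle_b: bystander: another bottle with a WHITE cap on the bench; origin at its underside's centre
- flask: bystander: conical glass flask, 64 mm base, 110 mm high with its orange stopper, in the spring clip at the right (-y) side of the platform; origin at its underside's centre
- volumetric: bystander: volumetric flask, 60 mm bulb, 162 mm high with its blue stopper, on the bench at the left; origin at its underside's centre
- beaker: bystander: small glass beaker, 68 mm wide, 87 mm high, on the bench at the left; origin at its underside's centre
- loose_cap_a: bystander: loose white cap, 38 mm in diameter, 18 mm high, on the bench at the left
- loose_cap_b: bystander: another loose white cap on the bench at the left
Things that resemble listed ones, but are neither listed nor needed, are in the scene too. Leave any purple look-alike of the sample_bottle alone.

How it is judged:
On the way, in this order (a step that is already met when the one before it is completed fails the run):
1. the sample bottle stands upright on the platform between the bars, next to the end bar, and is let go (z of sample_bottle in the frame of bottle_spot between -0.004 and 0.004 m and x of sample_bottle in the frame of bottle_spot between -0.05 and 0.05 m and y of sample_bottle in the frame of bottle_spot between -0.025 and 0.004 m and angle between sample_bottle's own z axis and vertical below 0.1 rad and contact force between the fingers and sample_bottle below 0.1 N), for 0.2 s.
2. the plunger is pulled up by its knob until the pin is out of its hole (value of joint plunger above 0.007 m and contact force between the fingers and knob above 1 N), for 0.05 s.
3. the bar stands at the next hole with the pin fully home (value of joint clamp_bar between 0.0375 and 0.0425 m and value of joint plunger below 0.002 m), for 0.2 s.
At the end, for the whole second after the job is handed in: Bar at the next hole (0.040 m, within 2.5 mm), pin home (under 2 mm), fingers on the red knob with over 2 N; sample bottle still, upright within 0.1 rad on the platform, within 50 mm of the end bar's middle, pressed by strip and end bar (over 0.4 N each) (all of step 3 and contact force between the fingers and knob above 2 N and contact force between each of pad, end_bar and sample_bottle above 0.4 N and angle between sample_bottle's own z axis and vertical below 0.1 rad and z of sample_bottle in the frame of bottle_spot between -0.004 and 0.004 m and x of sample_bottle in the frame of bottle_spot between -0.05 and 0.05 m and linear speed of sample_bottle below 0.02 m/s); the arm keeps its last pose, push and grip.
It fails at once if the sample bottle is dropped over the platform from more than about 10 mm (height (world z) of sample_bottle above 0.12 m and contact force between the fingers and sample_bottle below 0.01 N and linear speed of sample_bottle above 0.25 m/s).
It fails at once if the sample bottle is knocked over (angle between sample_bottle's own z axis and vertical above 0.7 rad).
It fails at once if a bystander is pushed or knocked over (distance of any of white_bottle_a, white_bottle_b, volumetric, beaker, loose_cap_a, loose_cap_b from where it was at the start of the episode above 0.03 m or distance of flask from where it was at the start of the episode above 0.02 m or angle between any of white_bottle_a, white_bottle_b, flask, volumetric's own z axis and vertical above 0.5 rad).
It also fails if it takes over 45 s, if anything falls off the work surface, if the arm or the gripper's body presses on something with over 40 N, if the wrist force passes 120 N, or if a joint passes its speed limit or range.

ROBOT

A 6-joint arm with a two-finger parallel gripper is mounted at the origin on the work surface. World frame = base frame: x ahead of the robot, y to its left, z up, the work surface at z = 0. Lengths are in m, angles in rad, forces in N, time in s.
With the tool pointing down it reaches from about 0.375 to 0.975 m from the base axis. Payload 3.8 kg.
Tool frame: the origin (TCP) lies midway between the tips of the shut fingers; the grasp point (between the pads) lies 19 mm behind it; z points along the fingers, y is the direction in which the jaws open and shut (so a half turn about z gives the same grasp; the last joint's range is limited). The gripper opens to 85 mm and grips with 20 to 120 N. Pads are 22 mm wide; open, the fingers measure 114 mm over their backs; the gripper's body (76 mm by 85 mm) begins 54 mm behind the grasp point. The pads swing forward as they close: fully open they stand 13 mm farther back than shut.
Start: joints at [-1.222, 0.264, 1.604, -0, 1.274, -0.037], TCP at [0.254, -0.625, 0.231] pointing down, gripper open.
Joint ranges: [-2.63, 2.63], [-0.94, 2.18], [0.31, 2.57], [-1.31, 4.45], [0, 2.66], [-2.55, 2.55]. Speed limits (rad/s): [2.57, 2.57, 3.14, 3.14, 3.14, 3.14].

INTERFACE

Orientations are given as a rotation vector (axis times angle).
In Python, from workcell import readout, read_camera, camera_params, bot gives the robot as it stands.
- The arm moves only by the tool apply_moves, never from a script. Its argument "plan" is a list that holds one entry, the list of rows, each a list of 7 numbers: the shift along the tool's x, y, z each as a share of 1000 mm, from -1 to 1, then the turn, a rotation vector about the tool's x, y, z each as a share of pi rad, from -1 to 1, then the gripper command: -1 is fully open, 1 is shut, values between are in proportion. A call has exactly 8 rows; each row is the pose to reach, as a shift and turn from the pose commanded when the call began, along the tool's axes at that moment, turning the shorter way round; what a row does not reach only later rows make up. A row lasts 1/12 s, in which the tool goes at most 41.7 mm and 7.16 degrees, less where a joint would pass 70% of its speed; a pose out of reach is approached as far as the arm can. A call with a number of a shift or a turn outside -1 to 1 is refused whole. A call with a gripper value outside its range is refused whole. The fingers move at their own pace and stop on an object; "force" is the grip in N (left out, the last holds). Time passes only in rows, so rows that repeat a pose let the fingers close, or fill a call up. It gives the time, the measured TCP pose, the force and the opening at its end, in the units of the state.
- readout.read_state(): the state, without advancing time (a new reading comes with each control period).
- read_camera(name): name is "scene" or "side" or "wrist"; returns the picture (384x512x3 uint8, red, green, blue); there is no depth.
- camera_params(name): a dict with "fovy" (degrees; the focal length in pixels is half the picture's height over the tangent of half this angle, whatever the lens; pixels are square), "cx", "cy" (the principal point, pixels), "k1" (the pictures are not rectified: a ray, as slopes to the right and down, at radius r is drawn at 1 + k1 r^2 times it, then the intrinsics apply), "rvec" (rotation vector, rad) and "tvec" (3), from world to camera coordinates, as OpenCV has them; the wrist camera has in their place "hand_eye" (4x4, takes a point from camera to tool coordinates, whose origin is the TCP and whose axes are the flange's). Camera axes: x right, y down, z forward; pixel columns grow to the right and rows downward; lengths in m; the calibration is good to about 2 mm. A picture is of the moment at which its call begins: read the wrist's pose just before it. camera_params takes no time and is no camera call.
- bot.finish_job(): hands the job in, once; it reports no verdict.
The state is a dict: "time": time; "q": joint angles; "joint_vel": joint speeds; "joint_torque": joint torques, N m; "tool_pos": TCP position; "tcp_rot": TCP orientation; "wrist_force": force on the tool from outside, world axes, zero at the start; "torque": the same for the moment, N m; "width": opening from 0.0 (shut) to 1.0 (fully open).
Only numpy, scipy, OpenCV 4.12 (cv2) and the standard library are available. Lean on these libraries where they do the work, as an engineer would, in place of code of your own. Each camera call takes 0.05 s, during which the arm holds its last target.

## Working session

There is one attempt and no reset: what is moved stays moved. The work goes in short steps, Python scripts to look and compute and a tool call to move; the robot and the scene stay as the last step left them, time stands still between calls to the robot, and variables do not carry over. Pictures are saved under pics/ and viewed, and the job is handed in when it is done.

Besides the shell and the picture viewer there is one more tool, called after "Emit:" in YAML: its name, and indented under it one key for each argument. apply_moves: Moves the arm, as the interface text tells. Shift numbers are shares of 1000 mm and turn numbers shares of pi rad, none past 1 either way. Its arguments: {"type":"object","properties":{"plan":{"type":"array","items":{"type":"array","items":{"type":"array","items":{"type":"number","minimum":-1,"maximum":1}}}},"force":{"type":"number"}},"required":["plan"]}

```bash
ls; mkdir -p pics
cat > h.py <<'E'
import numpy as np, cv2
from scipy.spatial.transform import Rotation as R
from workcell import readout, read_camera, camera_params, bot
def cam(name, st=None):
    p=camera_params(name); f=192/np.tan(np.radians(p['fovy'])/2)
    if 'rvec' in p:
        Rm=R.from_rotvec(p['rvec']).as_matrix(); t=np.array(p['tvec']); Rcw=Rm.T; o=-Rm.T@t
    else:
        st=st or readout.read_state(); H=np.array(p['hand_eye'])
        Rt=R.from_rotvec(st['tcp_rot']).as_matrix()
        Rcw=Rt@H[:3,:3]; o=Rt@H[:3,3]+np.array(st['tool_pos'])
    return f,p['cx'],p['cy'],p['k1'],Rcw,o
def ray(c,u,v):
    f,cx,cy,k1,Rcw,o=c
    d=np.array([(u-cx)/f,(v-cy)/f]); s=d.copy()
    for _ in range(30): s=d/(1+k1*(s@s))
    return o,Rcw@np.array([s[0],s[1],1])
def onz(c,u,v,z):
    o,d=ray(c,u,v); return o+d*(z-o[2])/d[2]
def proj(c,P):
    f,cx,cy,k1,Rcw,o=c
    q=Rcw.T@(np.array(P)-o); s=q[:2]/q[2]; s=s*(1+k1*(s@s)); return np.array([cx+f*s[0],cy+f*s[1]])
def tri(rs):
    A=np.zeros((3,3));b=np.zeros(3)
    for o,d in rs:
        d=d/np.linalg.norm(d);M=np.eye(3)-np.outer(d,d);A+=M;b+=M@o
    x=np.linalg.solve(A,b); return x,[np.linalg.norm((np.eye(3)-np.outer(d,d)/(d@d))@(x-o)) for o,d in rs]
def save(n,im): cv2.imwrite(f'pics/{n}.png',im[:,:,::-1])
def grab(name,n):
    c=cam(name); im=read_camera(name); save(n,im); np.save(f'pics/{n}.npy',im); return c,im
def blobs(im,lo,hi,minA=30):
    hsv=cv2.cvtColor(im,cv2.COLOR_RGB2HSV); m=cv2.inRange(hsv,lo,hi)
    n,l,s,c=cv2.connectedComponentsWithStats(m)
    return [(s[i][4],s[i][:4].tolist(),c[i].round(1).tolist()) for i in range(1,n) if s[i][4]>=minA]
E
python3 - <<'E'
from h import *
for n in ['scene','side','wrist']:
    c,im=grab(n,n+'0'); print(n,camera_params(n)); print(c[5])
    print('blue',blobs(im,(95,110,50),(125,255,255))); print('red',blobs(im,(0,140,70),(8,255,255)),blobs(im,(172,140,70),(180,255,255)))
print(readout.read_state())
E
```

```text
pics
scene {'fovy': 45.42292433508345, 'cx': 258.6765396484408, 'cy': 185.06988871274677, 'k1': 0.02650466894686686, 'rvec': array([ 1.90775024,  1.78584656, -0.57895182]), 'tvec': array([-0.08092151, -0.32855889,  1.86922638])}
[ 1.37464417 -0.02252572  1.31085945]
blue [(np.int32(73), [143, 11, 11, 9], [148.2, 14.9]), (np.int32(70), [178, 10, 10, 9], [182.6, 13.8]), (np.int32(71), [109, 12, 11, 9], [113.8, 16.0]), (np.int32(1716), [368, 101, 65, 50], [399.0, 124.5]), (np.int32(58), [387, 163, 9, 8], [391.4, 166.4]), (np.int32(166), [109, 169, 15, 14], [116.1, 175.3]), (np.int32(2113), [202, 187, 63, 56], [236.5, 216.0]), (np.int32(1460), [266, 195, 37, 55], [285.1, 222.3]), (np.int32(182), [120, 199, 16, 15], [127.6, 205.9]), (np.int32(144), [304, 200, 9, 51], [307.9, 225.7]), (np.int32(145), [153, 203, 15, 13], [160.6, 208.7]), (np.int32(192), [44, 282, 18, 16], [52.8, 290.2]), (np.int32(3468), [275, 300, 102, 53], [324.7, 328.4]), (np.int32(106), [0, 369, 44, 6], [19.7, 371.5])]
red [(np.int32(76), [267, 167, 10, 11], [271.4, 171.3])] []
side {'fovy': 54.67844870213128, 'cx': 254
[... 1229 characters left out ...]
-0.60124417  0.37228394]
blue []
red [] []
{'time': 0.15, 'q': array([-1.22188385e+00,  2.64624721e-01,  1.60507264e+00, -2.37364892e-05,
        1.27370872e+00, -3.69036304e-02]), 'joint_vel': array([ 0.00118156, -0.000933  , -0.0025966 ,  0.00065288,  0.0014032 ,
        0.00078631]), 'joint_torque': array([ 6.01817101e-04, -5.15906346e+01, -3.67959630e+01, -6.81553092e-05,
        8.04793759e-03,  1.86656399e-05]), 'tool_pos': array([ 0.25380449, -0.6248447 ,  0.2302113 ]), 'tcp_rot': array([-3.08156200e+00, -6.01954672e-01,  4.77518531e-04]), 'wrist_force': array([-0.71964171, -0.03489532, -0.00646078]), 'torque': array([ 0.0121058 , -0.00419132,  0.03516371]), 'width': 0.99673688676721}
```

View pics/scene0.png

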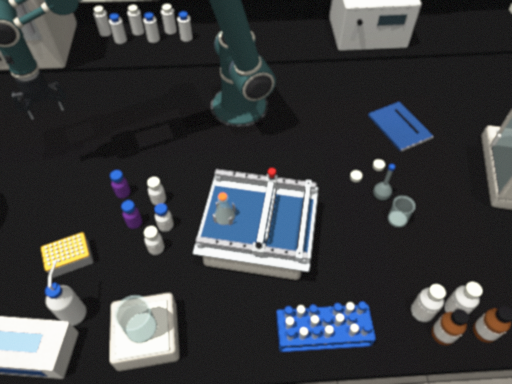

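View pics/side0.png

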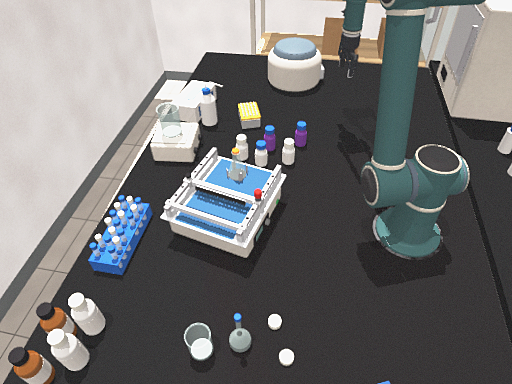

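View pics/wrist0.png

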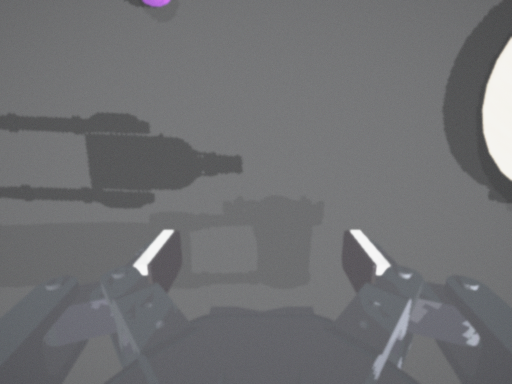

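Candidates with blue caps, in scene pixels:
- (116,175) and (128,206): purple bodies.
- (53,290): wash bottle with a spout.
- (114–183,15): rack row at the back.
- (161,209): white body, standing between the two white-capped bottles. This matches the description; side pixel (260,144).

I'll check it in a crop.

Run:
```python
from h import *
a=np.load('pics/scene0.npy');b=np.load('pics/side0.npy')
A=cv2.resize(a[160:270,90:200],(400,400),interpolation=2);B=cv2.resize(b[115:175,225:315],(400,267),interpolation=2)
save('crop1',np.hstack([A,np.vstack([B,np.zeros((133,400,3),np.uint8)])]))
save('crop2',np.hstack([cv2.resize(a[160:280,190:325],(398,354),interpolation=2),cv2.resize(b[140:255,155:295],(398,354),interpolation=2)]))
S=cam('scene');D=cam('side')
print('cap',tri([ray(S,160.6,208.7),ray(D,260.5,144.4)]), onz(S,160.6,208.7,.098),onz(D,260.5,144.4,.096))
print('knob',tri([ray(S,271.4,171.8),ray(D,257.8,193.6)]))
```

```text
cap (array([ 0.55473296, -0.26855984,  0.09506545]), [np.float64(0.00027535946829105543), np.float64(0.00027535946829092506)]) [ 0.55698804 -0.26778615  0.098     ] [ 0.55437416 -0.26771534  0.096     ]
knob (array([0.49964755, 0.08540327, 0.18519655]), [np.float64(0.00019909717619442135), np.float64(0.00019909717619440943)])
```

View pics/crop1.png

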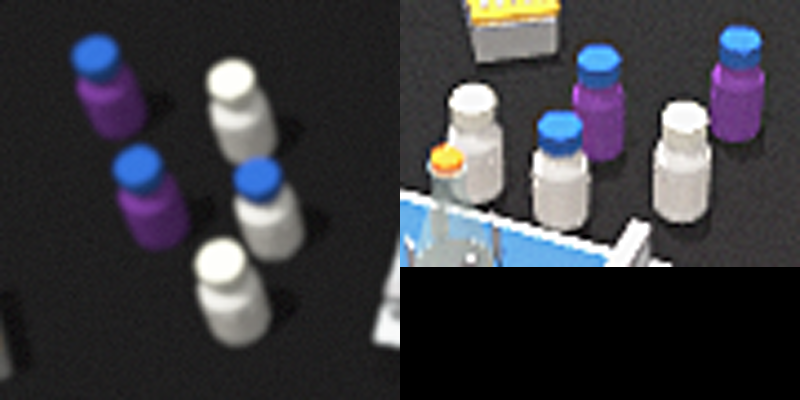

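View pics/crop2.png

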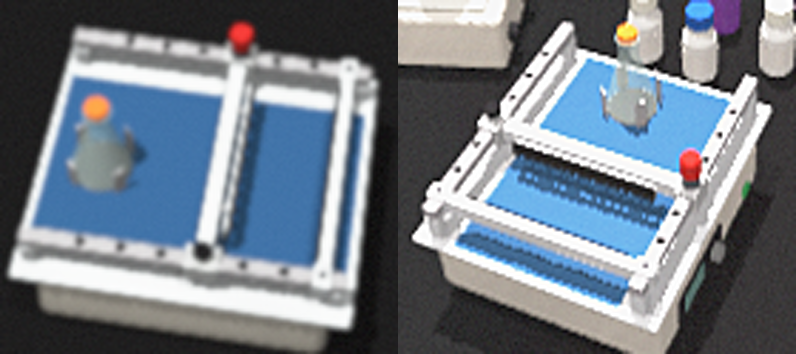

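The crop confirms the target: white body with a blue cap at scene (161,209). White-capped bottles stand at (154,183) and (151,232), purple ones at (128,206) and (116,176). The red knob is at scene (271,171), with the shaker slightly yawed.

Run:
```python
from h import *
S=cam('scene');D=cam('side')
for n,u,v in [('wa',153.8,182.8),('wb',150.5,232),('p1',128,206),('p2',116.4,175.7),('tgt',160.6,208.7)]: print(n,onz(S,u,v,.096).round(4))
s=tri([ray(S,258.9,245.5),ray(D,188,183)]);print('screw',s)
k=onz(S,271.4,171.8,.1845)
print(k)
d=s[0]-np.array([.4996,.0854,0]);print('yaw',np.arctan2(d[1],d[0]),np.hypot(*d[:2]))
# platform outer corners? end bar top edge ends (scene crop)
def cs(x,y):return 190+x/2.948-.33,160+y/2.95-.33
for x,y in [(350,68),(323,275),(340,75),(315,270)]: print('endbar',onz(S,*cs(x,y),.156).round(4))
for (x,y) in [(78,28),(375,75),(20,255),(330,280)]: print('rail',onz(S,*cs(x,y),.152).round(4))
```

```text
wa [ 0.4517 -0.2963  0.096 ]
wb [ 0.6391 -0.2938  0.096 ]
p1 [ 0.5387 -0.3714  0.096 ]
p2 [ 0.4143 -0.4216  0.096 ]
tgt [ 0.5556 -0.2682  0.096 ]
screw (array([0.74053693, 0.03383955, 0.14837461]), [np.float64(0.005467973480468438), np.float64(0.0054679734804685695)])
[0.49890442 0.08535933 0.1845    ]
yaw -0.21081993275728514 0.2463921390851614
endbar [0.5274 0.2004 0.156 ]
endbar [0.7709 0.1418 0.156 ]
endbar [0.5359 0.1886 0.156 ]
endbar [0.765  0.1348 0.156 ]
rail [ 0.4518 -0.0881  0.152 ]
rail [0.5354 0.2265 0.152 ]
rail [ 0.7283 -0.1477  0.152 ]
rail [0.7745 0.1484 0.152 ]
```

```bash
cat >> h.py <<'E'
def go(x,y,z,psi):
    """row numbers from current pose (measured) to TCP target pointing down, tool x at world angle psi"""
    st=readout.read_state(); Rt=R.from_rotvec(st['tcp_rot'])
    Rd=R.from_matrix(np.array([[np.cos(psi),np.sin(psi),0],[np.sin(psi),-np.cos(psi),0],[0,0,-1]]).astype(float))
    sh=Rt.inv().apply(np.array([x,y,z])-st['tool_pos']); tr=(Rt.inv()*Rd).as_rotvec()/np.pi
    x0=Rt.apply([1,0,0])
    print('t',st['time'],'pos',st['tool_pos'].round(4),'psi',np.arctan2(x0[1],x0[0]).round(4),'w',round(float(st['width']),3),'F',st['wrist_force'].round(2))
    print('row',sh.round(4),tr.round(4),'dist',np.linalg.norm(sh).round(3))
E
python3 -c "
from h import *
go(.50,-.268,.26,0)"
```

```text
t 0.15 pos [ 0.2538 -0.6248  0.2302] psi 0.3858 w 0.997 F [-0.72 -0.03 -0.01]
row [ 0.3624 -0.238  -0.0293] [-6.000e-04  1.000e-04  1.228e-01] dist 0.435
```

Emit:
apply_moves:
  plan:
    - [[0.362,-0.238,-0.029,0,0,0.123,-1],[0.362,-0.238,-0.029,0,0,0.123,-1],[0.362,-0.238,-0.029,0,0,0.123,-1],[0.362,-0.238,-0.029,0,0,0.123,-1],[0.362,-0.238,-0.029,0,0,0.123,-1],[0.362,-0.238,-0.029,0,0,0.123,-1],[0.362,-0.238,-0.029,0,0,0.123,-1],[0.362,-0.238,-0.029,0,0,0.123,-1]]
  force: 30

```text
time: 0.82
tool_pos: [0.4432, -0.3497, 0.2534]
tcp_rot: [-3.141, 0.001, 0.0]
wrist_force: [0.5, -0.9, -0.3]
width: 1.001
```

```bash
python3 -c "
from h import *
go(.50,-.268,.26,0)"
```

```text
t 0.8167 pos [ 0.4432 -0.3497  0.2534] psi -0.0009 w 1.001 F [ 0.51 -0.86 -0.33]
row [ 0.0568 -0.0818 -0.0066] [-0.0001  0.0001 -0.0003] dist 0.1
```

Emit:
apply_moves:
  plan:
    - [[0.057,-0.082,-0.007,0,0,0,-1],[0.057,-0.082,-0.007,0,0,0,-1],[0.057,-0.082,-0.007,0,0,0,-1],[0.057,-0.082,-0.007,0,0,0,-1],[0.057,-0.082,-0.007,0,0,0,-1],[0.057,-0.082,-0.007,0,0,0,-1],[0.057,-0.082,-0.007,0,0,0,-1],[0.057,-0.082,-0.007,0,0,0,-1]]

```text
time: 1.48
tool_pos: [0.4988, -0.2709, 0.2602]
tcp_rot: [-3.142, 0.004, 0.001]
wrist_force: [-0.3, -0.2, -0.1]
width: 0.998
```

Run:
```python
from h import *
c,im=grab('wrist','wrist1')
for b in blobs(im,(95,110,50),(125,255,255)): print(b, onz(c,*b[2],.1).round(4))
print(proj(c,[.5547,-.2686,.102]))
go(.555,-.2685,.17,0)
```

```text
(np.int32(15470), [0, 0, 126, 194], [65.9, 94.6]) [ 0.5887 -0.0649  0.1   ]
(np.int32(912), [243, 111, 34, 36], [259.4, 128.5]) [ 0.5535 -0.2699  0.1   ]
(np.int32(1159), [332, 126, 40, 37], [352.2, 143.8]) [ 0.5365 -0.3734  0.1   ]
(np.int32(731), [366, 227, 37, 34], [386.7, 241.4]) [ 0.4175 -0.4259  0.1   ]
[258.18210326 127.44493324]
t 1.5333 pos [ 0.4989 -0.2708  0.2603] psi -0.0026 w 1.002 F [-0.18  1.11  0.26]
row [ 0.0561 -0.0025  0.0903] [-0.      0.0001 -0.0008] dist 0.106
```

View pics/wrist1.png

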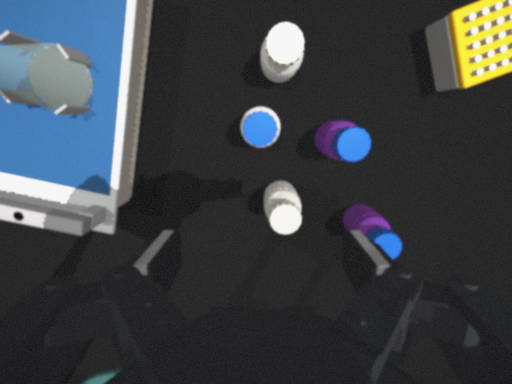

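The wrist view shows the blue cap with its white body rim at (260,128). The white-capped bottles are at (285,42) and (285,218), and the purple ones are to the right. The position agrees with the two-view fix to 1–2 mm.

Emit:
apply_moves:
  plan:
    - [[0.03,-0.001,0.01,0,0,0,-1],[0.055,-0.002,0.03,0,0,0,-1],[0.055,-0.002,0.06,0,0,0,-1],[0.055,-0.002,0.09,0,0,0,-1],[0.055,-0.002,0.12,0,0,0,-1],[0.055,-0.002,0.12,0,0,0,-1],[0.055,-0.002,0.12,0,0,0,-1],[0.055,-0.002,0.12,0,0,0,-1]]

```text
time: 2.2
tool_pos: [0.5552, -0.2688, 0.1421]
tcp_rot: [3.141, -0.003, 0.002]
wrist_force: [0.1, 0.2, 0.0]
width: 0.998
```

Run:
```python
from h import *
go(.554,-.269,.072,0)
```

```text
t 2.2 pos [ 0.5552 -0.2688  0.1421] psi -0.0016 w 0.998 F [0.1  0.22 0.03]
row [-0.0013  0.0002  0.0701] [ 0.0003 -0.0005 -0.0005] dist 0.07
```

Emit:
apply_moves:
  plan:
    - [[-0.001,0,0.035,0,0,0,-1],[-0.001,0,0.071,0,0,0,-1],[-0.001,0,0.071,0,0,0,-1],[-0.001,0,0.071,0,0,0,1],[-0.001,0,0.071,0,0,0,1],[-0.001,0,0.071,0,0,0,1],[-0.001,0,0.071,0,0,0,1],[-0.001,0,0.071,0,0,0,1]]
  force: 30

```text
time: 2.87
tool_pos: [0.5559, -0.269, 0.0729]
tcp_rot: [3.139, -0.001, 0.008]
wrist_force: [-0.7, 0.0, 7.6]
width: 0.431
```

Run:
```python
from h import *
go(.50,-.05,.33,-.23)
```

```text
t 2.8667 pos [ 0.5559 -0.269   0.0729] psi -0.0006 w 0.431 F [-0.65  0.03  7.64]
row [-0.0547 -0.2183 -0.2579] [ 0.0007 -0.0016  0.073 ] dist 0.342
```

Emit:
apply_moves:
  plan:
    - [[0,0,-0.01,0,0,0,1],[0,0,-0.03,0,0,0,1],[0,0,-0.06,0,0,0,1],[0,0,-0.1,0,0,0,1],[0,0,-0.14,0,0,0,1],[0,0,-0.18,0,0,0,1],[0,0,-0.22,0,0,0,1],[0,0,-0.26,0,0,0,1]]

```text
time: 3.53
tool_pos: [0.5529, -0.2672, 0.332]
tcp_rot: [-3.141, 0.001, 0.0]
wrist_force: [0.6, -0.4, -2.3]
width: 0.433
```

Run:
```python
from h import *
go(.50,.0,.35,-.23)
c,im=grab('scene','scene2')
```

```text
t 3.5333 pos [ 0.5529 -0.2672  0.332 ] psi -0.0006 w 0.433 F [ 0.61 -0.43 -2.26]
row [-0.053  -0.2672 -0.0179] [-0.      0.0001  0.073 ] dist 0.273
```

View pics/scene2.png

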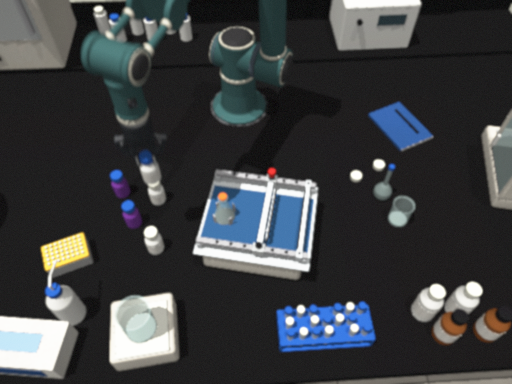

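The scene view shows the bottle hanging upright in the gripper at about (150,165), with its neighbours undisturbed. Next I carry it towards the shaker.

Emit:
apply_moves:
  plan:
    - [[-0.03,-0.32,-0.018,0,0,0.073,1],[-0.03,-0.32,-0.018,0,0,0.073,1],[-0.03,-0.32,-0.018,0,0,0.073,1],[-0.03,-0.32,-0.018,0,0,0.073,1],[-0.03,-0.32,-0.018,0,0,0.073,1],[-0.03,-0.32,-0.018,0,0,0.073,1],[-0.03,-0.32,-0.018,0,0,0.073,1],[-0.03,-0.32,-0.018,0,0,0.073,1]]

```text
time: 4.25
tool_pos: [0.5226, 0.0554, 0.3481]
tcp_rot: [-3.12, 0.358, -0.0]
wrist_force: [0.6, -0.7, -1.9]
width: 0.437
```

Run:
```python
from h import *
go(.645,.135,.33,-.23)
c,im=grab('wrist','wrist3'); print(readout.read_state()['joint_vel'].round(3)); np.save('c3.npy',np.array([readout.read_state()['tool_pos'],readout.read_state()['tcp_rot']]))
```

```text
t 4.25 pos [0.5226 0.0554 0.3481] psi -0.2286 w 0.437 F [ 0.64 -0.74 -1.92]
row [ 0.1012 -0.1053  0.0183] [-0.0004  0.      0.0004] dist 0.147
[-0.072  0.011 -0.005 -0.055 -0.012 -0.133]
```

View pics/wrist3.png

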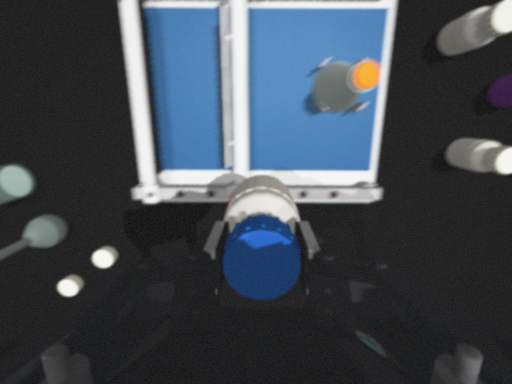

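Run:
```python
from h import *
im=np.load('pics/wrist3.npy')
A=cv2.resize(im[0:215,115:260],(540,800),interpolation=cv2.INTER_CUBIC)[:600]
save('crop3',A)
g=im.sum(2)//3
for v in [5,20,50,80,110,140,165]: print(v,g[v,115:165].tolist(), '|',g[v,212:256].tolist())
```

```text
5 [38, 47, 91, 132, 164, 187, 207, 218, 227, 233, 237, 237, 237, 238, 239, 240, 237, 234, 227, 219, 204, 185, 159, 128, 94, 60, 69, 100, 126, 148, 163, 182, 191, 199, 210, 211, 212, 211, 214, 218, 218, 224, 227, 229, 231, 233, 234, 235, 235, 235] | [237, 235, 228, 222, 211, 196, 179, 169, 160, 156, 161, 170, 183, 193, 205, 202, 198, 200, 206, 216, 223, 231, 236, 241, 242, 243, 244, 243, 244, 242, 239, 234, 230, 227, 225, 222, 218, 219, 220, 222, 224, 226, 227, 228]
20 [36, 36, 38, 54, 92, 136, 166, 187, 205, 220, 229, 236, 237, 239, 239, 239, 240, 240, 237, 232, 225, 216, 198, 178, 146, 113, 75, 49, 41, 40, 44, 53, 61, 76, 80, 88, 95, 100, 102, 105, 101, 102, 105, 106, 109, 113, 115, 117, 123, 122] | [134, 134, 130, 127, 118, 114, 119, 139, 169, 187, 196, 195, 193, 196, 194, 186, 177, 172, 184, 203, 219, 229, 236, 241, 243, 243, 244, 244, 244, 243, 241, 237, 231, 222, 206, 185, 159, 134, 120, 118, 124, 124, 132, 134]
50 [38, 30, 35, 36, 37, 34, 47, 75, 117, 156, 185, 208, 222, 232, 237, 240, 241, 241, 240, 241, 241, 239, 236, 230, 218, 204, 179, 151, 114, 79, 52, 37, 37, 47, 57, 66, 
[... 1373 characters left out ...]
 44, 51, 63, 69, 82, 86, 96, 99, 101] | [130, 129, 126, 123, 119, 116, 108, 100, 90, 79, 86, 115, 154, 174, 182, 186, 186, 187, 188, 183, 190, 205, 221, 231, 236, 241, 243, 244, 244, 245, 244, 243, 240, 234, 225, 211, 187, 157, 133, 118, 120, 120, 123, 124]
165 [34, 37, 35, 35, 38, 36, 36, 35, 40, 42, 39, 33, 38, 40, 34, 35, 41, 38, 33, 40, 51, 76, 126, 165, 196, 219, 232, 238, 241, 242, 242, 242, 243, 242, 239, 233, 224, 210, 184, 153, 114, 74, 46, 39, 48, 60, 68, 76, 85, 91] | [126, 123, 126, 126, 122, 116, 111, 104, 98, 87, 81, 90, 127, 163, 182, 184, 184, 180, 180, 175, 174, 185, 204, 218, 230, 238, 242, 243, 244, 244, 244, 242, 240, 234, 225, 211, 188, 164, 130, 115, 113, 117, 116, 121]
```

View pics/crop3.png

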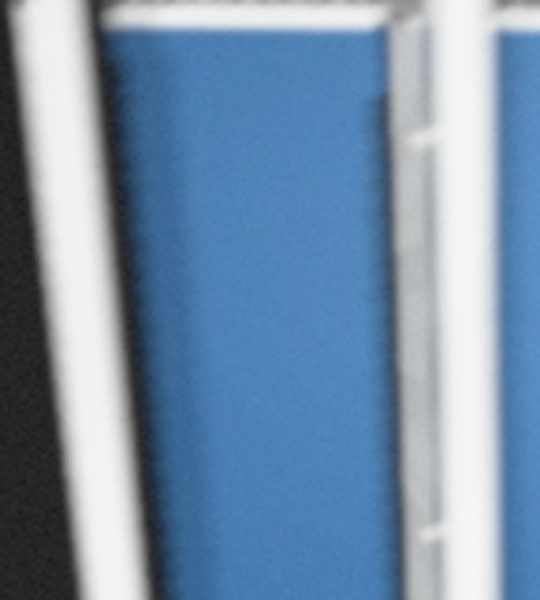

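```bash
cat > m.py <<'E'
from h import *
st0=np.load('c3.npy')
E
python3 - <<'E'
from h import *
# c from pose at picture
st={'tool_pos':np.array([0.5226,0.0554,0.3481]),'tcp_rot':R.from_matrix(np.array([[np.cos(-.2286),np.sin(-.2286),0],[np.sin(-.2286),-np.cos(-.2286),0],[0,0,-1]])).as_rotvec()}
print(np.load('c3.npy'),st['tcp_rot'])
c=cam('wrist',st)
E=np.array([onz(c,u,v,.156) for u,v in [(139.2,20),(142.2,50),(145.4,80),(148.4,110),(151.5,140),(154.3,165)]])
O=np.array([onz(c,u,v,.156) for u,v in [(120.2,20),(123.7,50),(127.5,80),(131.0,110),(134.7,140),(137.6,165)]])
P=np.array([onz(c,u,v,.155) for u,v in [(219.2,20),(220.6,50),(221.6,80),(222.8,110),(223.7,140),(224.5,165)]])
B=np.array([onz(c,u,v,.156) for u,v in [(248.3,20),(248.8,50),(248.8,80),(249.0,110),(249.4,140),(249.4,165)]])
for n,M in [('E',E),('O',O),('P',P),('B',B)]:
    k=np.polyfit(M[:,0],M[:,1],1); print(n,'yaw',np.arctan(k[0]).round(4),M[0].round(4),M[-1].round(4),'res',(M[:,1]-np.polyval(k,M[:,0])).round(4))
im=np.load('pics/wrist3.npy');g=im.sum(2)//3
for u in [170,190,210,340,360]: print(u,g[165:206,u].tolist())
E
```

```text
[[ 5.22267686e-01  5.99146548e-02  3.48500982e-01]
 [-3.11551246e+00  3.53095102e-01  7.81305996e-04]] [ 3.12109333 -0.35830268  0.        ]
E yaw -0.2319 [0.7181 0.1468 0.156 ] [0.5616 0.1837 0.156 ] res [-0.0001  0.0001 -0.      0.0001  0.0001 -0.0002]
O yaw -0.2319 [0.7227 0.1671 0.156 ] [0.5663 0.2041 0.156 ] res [-0.0001  0.0001 -0.0001  0.0001 -0.0001  0.    ]
P yaw -0.2292 [0.6989 0.0613 0.155 ] [0.5415 0.0979 0.155 ] res [ 0.0002 -0.0001 -0.     -0.0002  0.      0.0001]
B yaw -0.233 [0.6913 0.03   0.156 ] [0.5345 0.0672 0.156 ] res [ 0.0001 -0.0002  0.0001  0.0001 -0.0001  0.0001]
170 [106, 102, 109, 120, 154, 193, 220, 228, 232, 235, 235, 235, 235, 234, 233, 232, 229, 224, 209, 176, 144, 134, 159, 189, 209, 216, 217, 219, 220, 219, 219, 214, 205, 179, 160, 137, 110, 78, 44, 30, 27]
190 [123, 124, 124, 135, 170, 211, 235, 242, 242, 242, 243, 243, 243, 243, 243, 243, 241, 237, 221, 184, 145, 133, 156, 186, 198, 182, 154, 139, 134, 132, 133, 130, 131, 134, 139, 134, 113, 77, 45, 32, 25]
210 [126, 126, 128, 137, 168, 210, 234, 241, 242, 242, 242, 242, 243, 242, 241, 236, 219, 187, 152, 126, 109, 97, 105, 112, 114, 104, 83, 62, 51, 52, 66, 83, 108, 130, 140, 136, 114, 79, 46, 30, 26]
340 [129, 127, 127, 129, 144, 185, 227, 240, 244, 244, 244, 244, 244, 244, 244, 244, 244, 243, 239, 221, 179, 141, 139, 170, 199, 209, 202, 189, 183, 182, 188, 189, 189, 192, 198, 200, 183, 143, 89, 49, 36]
360 [122, 127, 125, 126, 143, 183, 221, 239, 242, 244, 243, 243, 243, 243, 241, 228, 189, 142, 120, 109, 107, 112, 122, 148, 173, 187, 192, 190, 192, 192, 192, 190, 186, 191, 200, 202, 186, 145, 90, 53, 36]
```

The wrist view shows the end bar's inner top edge running from (139,20) to (154,165), the pad's edge at about (222,80), and the flask clear on the right. That gives a yaw of -0.232 and agrees with the scene camera. The bottle goes at about (0.640, 0.135), with a small gap to the rubber face.

Run:
```python
from h import *
go(.640,.1355,.24,-.232)
```

```text
t 4.3 pos [0.5223 0.0599 0.3485] psi -0.2257 w 0.431 F [ 0.01  4.4  -2.57]
row [ 0.098  -0.0994  0.109 ] [-0.0019  0.0004  0.002 ] dist 0.177
```

Emit:
apply_moves:
  plan:
    - [[0.033,-0.033,0,0,0,0.001,1],[0.066,-0.066,0,0,0,0.001,1],[0.098,-0.1,0.01,0,0,0.001,1],[0.098,-0.1,0.03,0,0,0.001,1],[0.098,-0.1,0.06,0,0,0.001,1],[0.098,-0.1,0.09,0,0,0.001,1],[0.098,-0.1,0.107,0,0,0.001,1],[0.098,-0.1,0.107,0,0,0.001,1]]

```text
time: 4.97
tool_pos: [0.6384, 0.1266, 0.234]
tcp_rot: [3.117, -0.365, -0.017]
wrist_force: [-0.5, -0.3, -2.1]
width: 0.43
```

Run:
```python
from h import *
go(.640,.1355,.19,-.232)
c,im=grab('side','side4');c2,im2=grab('scene','scene4')
save('crop4',np.hstack([cv2.resize(im[100:255,135:315],(400,344)),cv2.resize(im2[140:280,190:345],(390,344))]))
```

```text
t 4.9667 pos [0.6384 0.1266 0.234 ] psi -0.2329 w 0.43 F [-0.46 -0.26 -2.13]
row [-0.     -0.0092  0.0439] [ 0.0014  0.0033 -0.0003] dist 0.045
```

View pics/crop4.png

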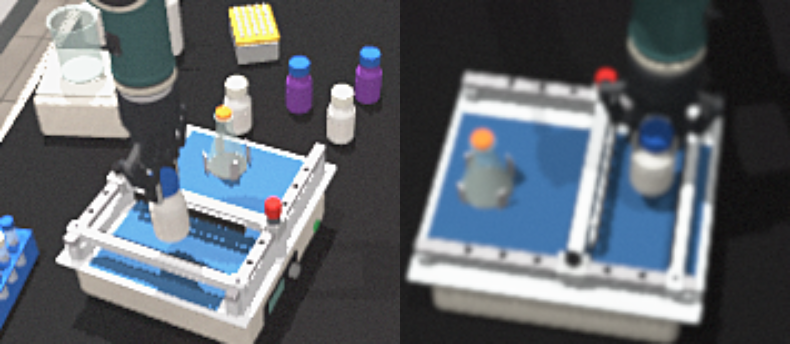

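The bottle hangs over the lane between the clamp bar and the end bar, about mid-way. I'll lower it gently with a small shift.

Emit:
apply_moves:
  plan:
    - [[0,-0.004,0,0,0,0,1],[0,-0.008,0,0,0,0,1],[0,-0.008,0.01,0,0,0,1],[0,-0.008,0.02,0,0,0,1],[0,-0.008,0.03,0,0,0,1],[0,-0.008,0.036,0,0,0,1],[0,-0.008,0.036,0,0,0,1],[0,-0.008,0.036,0,0,0,1]]

```text
time: 5.73
tool_pos: [0.643, 0.135, 0.2029]
tcp_rot: [3.12, -0.365, -0.004]
wrist_force: [-0.0, 0.2, -1.5]
width: 0.436
```

Run:
```python
from h import *
go(.640,.1355,.183,-.232)
```

```text
t 5.7333 pos [0.643  0.135  0.2029] psi -0.2332 w 0.436 F [-0.03  0.16 -1.53]
row [-0.003   0.0002  0.0199] [ 0.0002  0.0008 -0.0004] dist 0.02
```

Emit:
apply_moves:
  plan:
    - [[-0.001,0,0.005,0,0,0,1],[-0.001,0,0.01,0,0,0,1],[-0.001,0,0.014,0,0,0,1],[-0.001,0,0.016,0,0,0,1],[-0.001,0,0.017,0,0,0,1],[-0.001,0,0.017,0,0,0,1],[-0.001,0,0.017,0,0,0,1],[-0.001,0,0.017,0,0,0,1]]

```text
time: 6.4
tool_pos: [0.6429, 0.1352, 0.1875]
tcp_rot: [3.12, -0.365, -0.0]
wrist_force: [-0.5, -1.1, -2.9]
width: 0.439
```

Run:
```python
from h import *
go(.640,.1355,.183,-.232)
c,im=grab('side','side5')
save('crop5',cv2.resize(im[130:255,145:290],(696,600),interpolation=2))
```

```text
t 6.4 pos [0.6429 0.1352 0.1875] psi -0.2331 w 0.439 F [-0.54 -1.11 -2.93]
row [-0.0029  0.0004  0.0045] [ 0.0001  0.0001 -0.0004] dist 0.005
```

View pics/crop5.png

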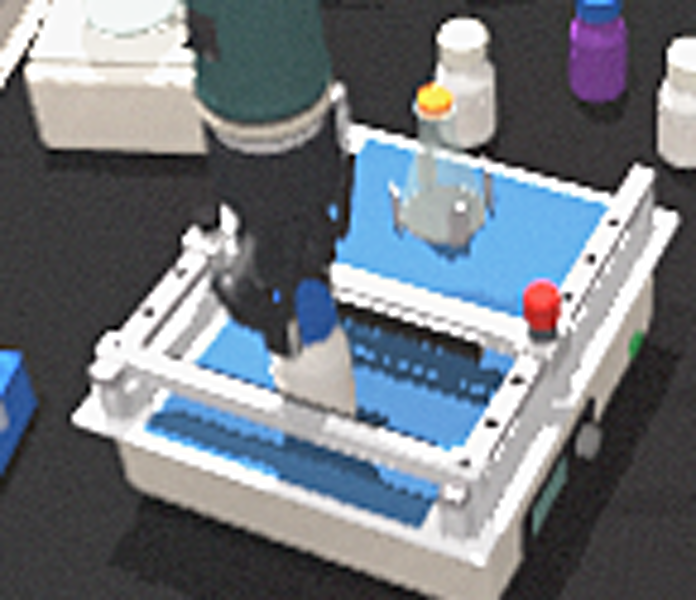

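Emit:
apply_moves:
  plan:
    - [[0,0,0.002,0,0,0,1],[0,0,0.003,0,0,0,1],[0,0,0.004,0,0,0,1],[0,0,0.005,0,0,0,1],[0,0,0.005,0,0,0,1],[0,0,0.005,0,0,0,1],[0,0,0.005,0,0,0,1],[0,0,0.005,0,0,0,1]]

```text
time: 7.12
tool_pos: [0.6431, 0.1352, 0.1828]
tcp_rot: [3.12, -0.365, 0.001]
wrist_force: [-1.2, -2.0, 1.5]
width: 0.433
```

Contact is felt, with the vertical force going from -2.9 N to +1.5 N. Releasing.

Emit:
apply_moves:
  plan:
    - [[0,0,0.0005,0,0,0,0],[0,0,0.0005,0,0,0,0],[0,0,0.0005,0,0,0,-0.6],[0,0,0.0005,0,0,0,-1],[0,0,0.0005,0,0,0,-1],[0,0,0.0005,0,0,0,-1],[0,0,-0.005,0,0,0,-1],[0,0,-0.015,0,0,0,-1]]

```text
time: 7.78
tool_pos: [0.6419, 0.1352, 0.1965]
tcp_rot: [3.12, -0.365, -0.005]
wrist_force: [-0.1, -0.6, -0.4]
width: 1.002
```

Emit:
apply_moves:
  plan:
    - [[0,0,-0.02,0,0,0,-1],[0,0,-0.04,0,0,0,-1],[0,0,-0.07,0,0,0,-1],[0,0,-0.1,0,0,0,-1],[-0.03,0.01,-0.12,0,0,0,-1],[-0.06,0.02,-0.13,0,0,0,-1],[-0.09,0.03,-0.13,0,0,0,-1],[-0.09,0.03,-0.13,0,0,0,-1]]

```text
time: 8.45
tool_pos: [0.5443, 0.1267, 0.3301]
tcp_rot: [-3.12, 0.364, -0.0]
wrist_force: [-0.9, -0.3, -0.4]
width: 0.999
```

Run:
```python
from h import *
go(.4996,.0854,.25,-.232)
c,im=grab('wrist','wrist6');c2,im2=grab('side','side6')
save('crop6',cv2.resize(im2[130:255,145:290],(696,600),interpolation=2))
def d(n,c,im,z):
    for nm,lo,hi in [('red',(0,140,60),(8,255,255)),('blue',(100,150,40),(125,255,255))]:
        for b in blobs(im,lo,hi):
            if b[0]<6000: print(n,nm,b,onz(c,*b[2],z).round(4))
d('wrist',c,im,.1965);d('side',c2,im2,.19)
```

```text
t 8.45 pos [0.5443 0.1267 0.3301] psi -0.2326 w 0.999 F [-0.95 -0.28 -0.37]
row [-0.034   0.0505  0.0801] [-0.0002 -0.0001 -0.0002] dist 0.101
wrist red (np.int32(409), [297, 197, 23, 25], [306.9, 209.2]) [0.5041 0.0845 0.1965]
wrist blue (np.int32(159), [435, 7, 24, 24], [447.5, 18.0]) [ 0.6544 -0.073   0.1965]
wrist blue (np.int32(64), [429, 32, 12, 22], [433.7, 44.0]) [ 0.6359 -0.0596  0.1965]
wrist blue (np.int32(33), [439, 33, 11, 11], [443.8, 37.8]) [ 0.6389 -0.0689  0.1965]
wrist blue (np.int32(1412), [208, 65, 40, 45], [227.0, 87.4]) [0.6439 0.1364 0.1965]
wrist blue (np.int32(3715), [313, 108, 128, 65], [390.7, 150.2]) [ 0.547  -0.0107  0.1965]
wrist blue (np.int32(1087), [216, 128, 60, 45], [240.1, 158.8]) [0.574  0.1414 0.1965]
wrist blue (np.int32(288), [8, 270, 23, 19], [18.5, 279.1]) [0.4972 0.4264 0.1965]
wrist blue (np.int32(1368), [64, 343, 56, 41], [90.8, 367.7]) [0.3569 0.3954 0.1965]
side red (np.int32(55), [255, 189, 7, 10], [257.7, 193.5]) [0.4992 0.0899 0.19  ]
side blue (np.int32(42), [202, 88, 8, 7], [205.6, 90.9]) [ 0.825  -0.4735  0.19  ]
side blue (np.int32(75), [297, 121, 9, 9], [301.0, 125.1]) [ 0.4044 -0.2866  0.19  ]
side blue (np.int32(77), [265, 125, 10, 10], [269.2, 129.2]) [ 0.5167 -0.2425  0.19  ]
side blue (np.int32(149), [200, 190, 17, 15], [207.4, 195.9]) [0.6477 0.1249 0.19  ]
side blue (np.int32(37), [118, 195, 7, 7], [121.2, 197.8]) [0.9074 0.1763 0.19  ]
side blue (np.int32(44), [134, 197, 7, 8], [137.0, 200.2]) [0.8546 0.1777 0.19  ]
side blue (np.int32(1776), [88, 200, 64, 75], [119.4, 241.5]) [0.84   0.3337 0.19  ]
side blue (np.int32(35), [176, 213, 20, 13], [183.8, 220.2]) [0.6882 0.2298 0.19  ]
side blue (np.int32(50), [200, 226, 36, 13], [218.4, 232.7]) [0.5791 0.2571 0.19  ]
side blue (np.int32(46), [234, 313, 8, 9], [237.2, 317.1]) [0.4745 0.4904 0.19  ]
```

View pics/wrist6.png

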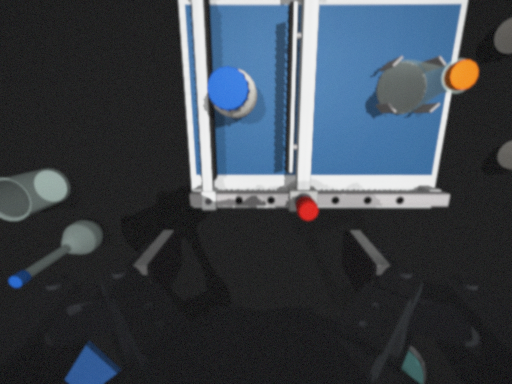

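View pics/crop6.png

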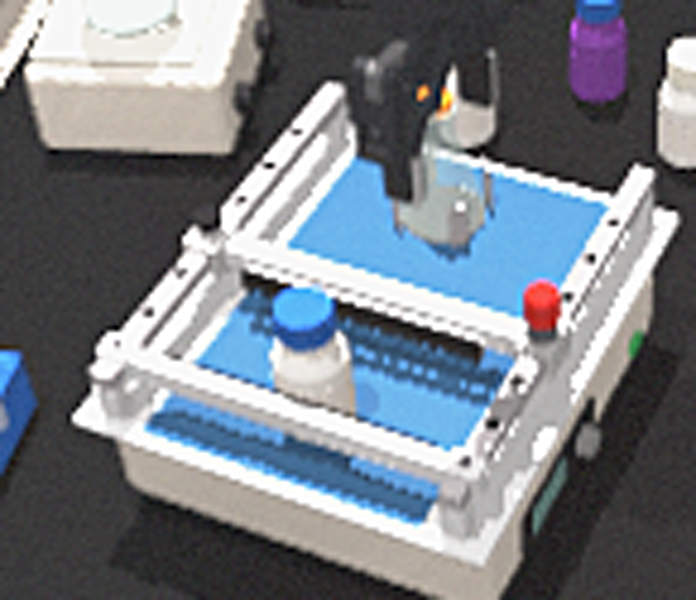

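The bottle stands upright next to the end bar, cap at wrist (228,88) and about (0.642, 0.136). The red knob is at (307,209) and all three cameras put it near (0.500, 0.085). Moving above it.

Emit:
apply_moves:
  plan:
    - [[-0.033,0.05,0.03,0,0,0,-1],[-0.033,0.05,0.06,0,0,0,-1],[-0.033,0.05,0.09,0,0,0,-1],[-0.033,0.05,0.09,0,0,0,-1],[-0.033,0.05,0.09,0,0,0,-1],[-0.033,0.05,0.09,0,0,0,-1],[-0.033,0.05,0.09,0,0,0,-1],[-0.033,0.05,0.09,0,0,0,-1]]

```text
time: 9.22
tool_pos: [0.5073, 0.0865, 0.2404]
tcp_rot: [-3.119, 0.364, -0.007]
wrist_force: [0.0, -0.8, -0.0]
width: 1.002
```

Run:
```python
from h import *
go(.500,.085,.167,-.232)
c,im=grab('wrist','wrist7')
for b in blobs(im,(0,140,60),(8,255,255)): print(b,onz(c,*b[2],.1935).round(4))
print(proj(c,[.5,.085,.1965]))
```

```text
t 9.2167 pos [0.5073 0.0865 0.2404] psi -0.2326 w 1.002 F [ 0.01 -0.77 -0.04]
row [-0.007   0.0033  0.0734] [-0.0005 -0.0014 -0.0002] dist 0.074
(np.int32(800), [251, 197, 32, 36], [266.1, 214.4]) [0.5031 0.0831 0.1935]
[264.54641834 220.1653141 ]
```

View pics/wrist7.png

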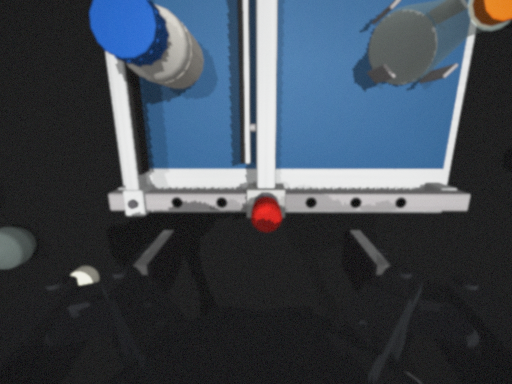

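The knob top is at (266,214), between the open fingers, with the bottle well clear at the upper left. Descending and gripping.

Emit:
apply_moves:
  plan:
    - [[-0.006,0.003,0.025,0,0,0,-1],[-0.006,0.003,0.05,0,0,0,-1],[-0.006,0.003,0.068,0,0,0,-1],[-0.006,0.003,0.073,0,0,0,-1],[-0.006,0.003,0.073,0,0,0,-1],[-0.006,0.003,0.073,0,0,0,-1],[-0.006,0.003,0.073,0,0,0,-1],[-0.006,0.003,0.073,0,0,0,-1]]

```text
time: 9.93
tool_pos: [0.4998, 0.0846, 0.1665]
tcp_rot: [-3.119, 0.365, -0.005]
wrist_force: [-0.6, -0.0, 0.3]
width: 1.002
```

Run:
```python
from h import *
go(.501,.0845,.167,-.232)
```

```text
t 9.9333 pos [0.4998 0.0846 0.1665] psi -0.233 w 1.002 F [-0.59 -0.05  0.32]
row [ 0.0012 -0.0002 -0.0005] [-0.0004 -0.001  -0.0003] dist 0.001
```

Emit:
apply_moves:
  plan:
    - [[0.001,0,-0.001,0,0,0,0.3],[0.001,0,-0.001,0,0,0,1],[0.001,0,-0.001,0,0,0,1],[0.001,0,-0.001,0,0,0,1],[0.001,0,-0.001,0,0,0,1],[0.001,0,-0.001,0,0,0,1],[0.001,0,-0.001,0,0,0,1],[0.001,0,-0.001,0,0,0,1]]
  force: 40

```text
time: 10.6
tool_pos: [0.4993, 0.0842, 0.1658]
tcp_rot: [-3.12, 0.365, -0.0]
wrist_force: [-1.0, 0.6, 3.7]
width: 0.265
```

Run:
```python
from h import *
go(.501,.0845,.167,-.232)
c,im=grab('wrist','wrist8');c,im2=grab('side','side8')
save('crop8',np.hstack([cv2.resize(im[150:300,150:370],(440,300)),cv2.resize(im2[140:240,200:300],(300,300),interpolation=2)]))
```

```text
t 10.6 pos [0.4993 0.0842 0.1658] psi -0.233 w 0.265 F [-0.98  0.62  3.75]
row [ 0.0016 -0.0007 -0.0012] [-0.     -0.     -0.0003] dist 0.002
```

View pics/crop8.png

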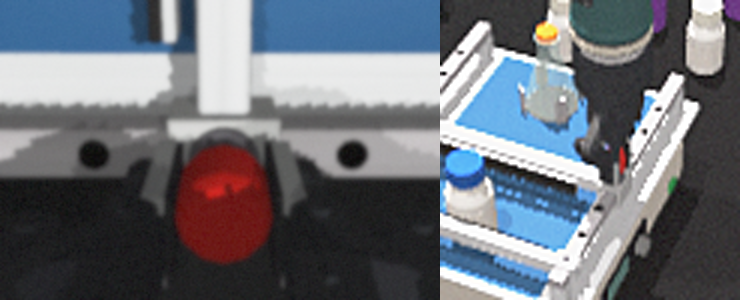

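The knob is held between both fingers, with the opening at about 22 mm, and both neighbouring holes are visible. Pulling the plunger up.

Emit:
apply_moves:
  plan:
    - [[0,0,-0.003,0,0,0,1],[0,0,-0.006,0,0,0,1],[0,0,-0.009,0,0,0,1],[0,0,-0.012,0,0,0,1],[0,0,-0.012,0,0,0,1],[0,0,-0.012,0,0,0,1],[0,0,-0.012,0,0,0,1],[0,0,-0.012,0,0,0,1]]
  force: 50

```text
time: 11.37
tool_pos: [0.4991, 0.0841, 0.1771]
tcp_rot: [3.12, -0.365, -0.001]
wrist_force: [3.8, 0.6, -7.5]
width: 0.268
```

Run:
```python
from h import *
go(.501,.0845,.167,-.232)
c,im=grab('wrist','wrist9');c,im2=grab('side','side9')
save('crop9',np.hstack([cv2.resize(im[150:300,150:370],(440,300)),cv2.resize(im2[140:240,200:300],(300,300),interpolation=2)]))
```

```text
t 11.3667 pos [0.4991 0.0841 0.1771] psi -0.2331 w 0.268 F [ 3.81  0.58 -7.48]
row [ 0.0017 -0.0008  0.0101] [ 0.0001  0.0001 -0.0004] dist 0.01
```

View pics/crop9.png

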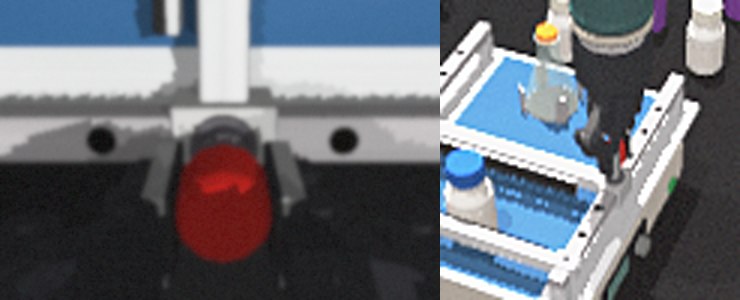

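The plunger is up about 11 mm, with the -7.5 N expected from the spring. Sliding along tool -y.

Emit:
apply_moves:
  plan:
    - [[0,-0.004,0,0,0,0,1],[0,-0.01,0,0,0,0,1],[0,-0.016,0,0,0,0,1],[0,-0.022,0,0,0,0,1],[0,-0.028,0,0,0,0,1],[0,-0.033,0,0,0,0,1],[0,-0.037,0,0,0,0,1],[0,-0.037,0,0,0,0,1]]

```text
time: 12.13
tool_pos: [0.5079, 0.1212, 0.1775]
tcp_rot: [-3.12, 0.364, 0.0]
wrist_force: [2.9, -0.2, -8.0]
width: 0.264
```

Run:
```python
from h import *
go(.4991+.04*.230,.0841+.04*.973,.1771,-.232)
c,im=grab('wrist','wrist10');c,im2=grab('side','side10')
save('crop10',np.hstack([cv2.resize(im[50:300,80:370],(440,380)),cv2.resize(im2[140:240,200:300],(300,380),interpolation=2)]))
```

```text
t 12.1333 pos [0.5079 0.1212 0.1775] psi -0.2323 w 0.264 F [ 2.89 -0.15 -7.96]
row [-0.0001 -0.0019  0.0004] [-0.0002  0.0001 -0.0001] dist 0.002
```

View pics/crop10.png

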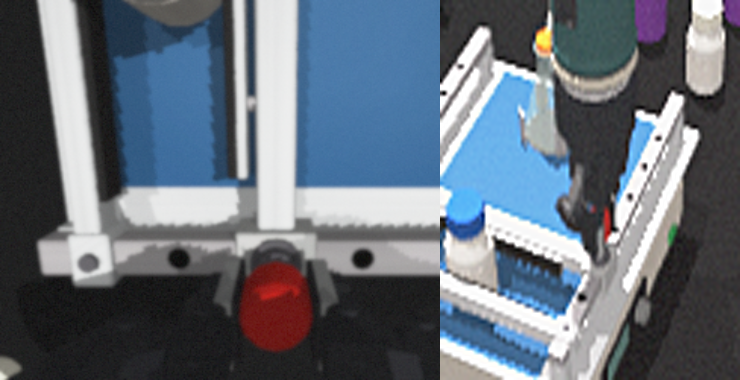

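The sleeve is 2–2.5 mm short of midway between the visible holes at crop (178,258) and (362,258). Going 2 mm further, then easing down.

Emit:
apply_moves:
  plan:
    - [[0,-0.001,0,0,0,0,1],[0,-0.002,0,0,0,0,1],[0,-0.0025,0,0,0,0,1],[0,-0.0025,0.001,0,0,0,1],[0,-0.0025,0.002,0,0,0,1],[0,-0.0025,0.003,0,0,0,1],[0,-0.0025,0.003,0,0,0,1],[0,-0.0025,0.003,0,0,0,1]]

```text
time: 12.9
tool_pos: [0.5083, 0.1224, 0.1745]
tcp_rot: [3.12, -0.365, -0.0]
wrist_force: [2.6, -4.2, -6.3]
width: 0.266
```

Run:
```python
from h import *
go(.4991+.04*.230,.0841+.04*.973,.1661,-.232)
c,im=grab('wrist','wrist11')
A=cv2.resize(im[180:250,90:350],(780,210),interpolation=2);save('crop11',A)
A0=np.load('pics/wrist9.npy')
def hs(im):
    g=im.max(2); 
    n,l,s,ce=cv2.connectedComponentsWithStats((cv2.inRange(g,0,45)))
    return [(s[i][4],s[i][:4].tolist(),ce[i].round(1).tolist()) for i in range(1,n) if 40<s[i][4]<400 and s[i][1]>150 and s[i][1]<260]
print(hs(A0));print(hs(im))
```

```text
t 12.9 pos [0.5083 0.1224 0.1745] psi -0.2332 w 0.266 F [ 2.65 -4.18 -6.27]
row [-0.0001 -0.0006  0.0084] [ 0.0001  0.0001 -0.0004] dist 0.008
[(np.int32(98), [134, 215, 12, 11], [139.4, 220.0]), (np.int32(120), [194, 214, 13, 13], [200.3, 220.2]), (np.int32(104), [316, 215, 12, 11], [321.4, 220.1]), (np.int32(99), [377, 215, 12, 11], [382.3, 220.2]), (np.int32(98), [438, 215, 12, 11], [443.4, 220.2])]
[(np.int32(128), [192, 216, 14, 12], [198.4, 221.6]), (np.int32(107), [316, 216, 12, 12], [321.5, 221.6]), (np.int32(104), [378, 217, 12, 11], [383.2, 221.9]), (np.int32(101), [440, 217, 12, 11], [445.2, 221.7]), (np.int32(90), [502, 217, 10, 11], [506.9, 222.1])]
```

View pics/crop11.png

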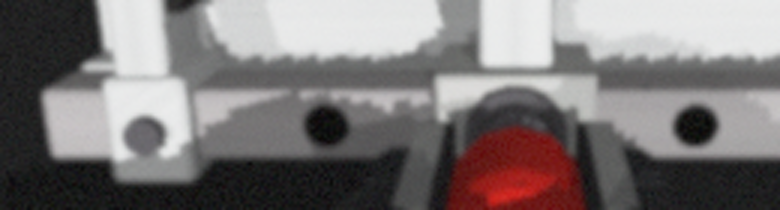

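The hole midpoint is 260.0 now against 260.9 with the pin seated, so the bar is about 0.5 mm short. Fy is -4.2 N, so the pad is pressing on the bottle. Nudging 0.6 mm and lowering.

Emit:
apply_moves:
  plan:
    - [[0,-0.0006,0.001,0,0,0,1],[0,-0.0007,0.002,0,0,0,1],[0,-0.0007,0.003,0,0,0,1],[0,-0.0007,0.0045,0,0,0,1],[0,-0.0007,0.006,0,0,0,1],[0,-0.0007,0.0075,0,0,0,1],[0,-0.0007,0.0085,0,0,0,1],[0,-0.0007,0.0085,0,0,0,1]]

```text
time: 13.62
tool_pos: [0.5085, 0.1233, 0.166]
tcp_rot: [-3.12, 0.365, 0.0]
wrist_force: [-0.3, -4.1, -3.1]
width: 0.26
```

Run:
```python
from h import *
go(.4991+.04*.230,.0841+.04*.973,.1658,-.232)
c,im=grab('wrist','wrist12')
save('crop12',cv2.resize(im[140:260,90:350],(780,360),interpolation=2))
```

```text
t 13.6167 pos [0.5085 0.1233 0.166 ] psi -0.2331 w 0.26 F [-0.27 -4.14 -3.12]
row [-0.0001  0.0003  0.0002] [-0.      0.     -0.0003] dist 0.0
```

View pics/crop12.png

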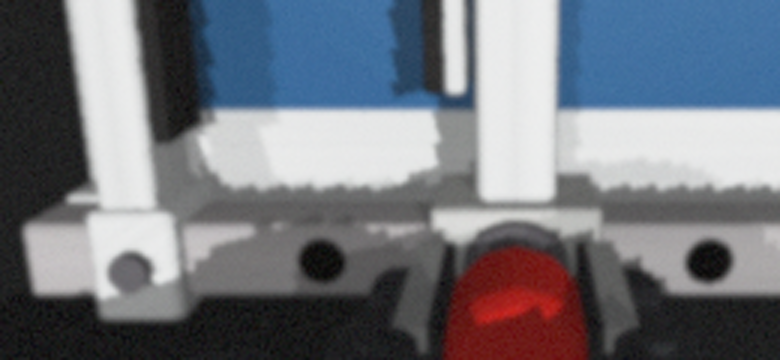

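The pin went in: TCP at 0.166, its height when home, with no upward reaction. The arm still carries most of the spring force, so I'll press 2 mm further to seat it.

Emit:
apply_moves:
  plan:
    - [[0,0,0.001,0,0,0,1],[0,0,0.0015,0,0,0,1],[0,0,0.002,0,0,0,1],[0,0,0.002,0,0,0,1],[0,0,0.002,0,0,0,1],[0,0,0.002,0,0,0,1],[0,0,0.002,0,0,0,1],[0,0,0.002,0,0,0,1]]

```text
time: 14.33
tool_pos: [0.5088, 0.1238, 0.1658]
tcp_rot: [-3.119, 0.365, -0.001]
wrist_force: [-3.9, -2.3, 5.5]
width: 0.265
```

Run:
```python
from h import *
go(.4991+.04*.230,.0841+.04*.973,.1658,-.232)
c,im=grab('wrist','wrist13');c1,i1=grab('side','side13');c2,i2=grab('scene','scene13')
save('crop13',np.hstack([cv2.resize(i1[130:255,145:290],(400,345),interpolation=2),cv2.resize(i2[150:280,190:330],(371,345),interpolation=2)]))
for n,c,i in [('side',c1,i1),('scene',c2,i2)]:
    print(n,[(b) for b in blobs(i,(100,150,40),(125,255,255)) if b[0]<300])
```

```text
t 14.3333 pos [0.5088 0.1238 0.1658] psi -0.2331 w 0.265 F [-3.91 -2.33  5.48]
row [-0.0003  0.0008  0.    ] [-0.0004 -0.0002 -0.0004] dist 0.001
side [(np.int32(42), [202, 88, 8, 7], [205.6, 90.9]), (np.int32(77), [297, 121, 10, 9], [301.1, 125.0]), (np.int32(75), [265, 125, 10, 9], [269.2, 129.1]), (np.int32(136), [202, 189, 13, 14], [208.0, 195.6]), (np.int32(37), [118, 195, 7, 7], [121.2, 197.8]), (np.int32(44), [134, 197, 7, 8], [137.0, 200.2]), (np.int32(96), [176, 213, 60, 26], [205.4, 227.8]), (np.int32(46), [234, 313, 8, 9], [237.1, 317.0])]
scene [(np.int32(68), [143, 11, 11, 9], [148.2, 14.7]), (np.int32(69), [177, 10, 12, 9], [182.6, 13.6]), (np.int32(72), [109, 12, 11, 9], [113.9, 15.7]), (np.int32(47), [388, 163, 8, 8], [391.4, 166.3]), (np.int32(143), [109, 169, 14, 13], [115.9, 175.1]), (np.int32(156), [121, 199, 14, 14], [127.5, 205.7]), (np.int32(182), [286, 198, 16, 15], [293.9, 204.2]), (np.int32(61), [305, 201, 7, 49], [307.8, 225.6]), (np.int32(268), [280, 229, 18, 20], [289.1, 238.8]), (np.int32(161), [44, 282, 17, 15], [53.0, 290.1]), (np.int32(55), [0, 370, 41, 4], [19.7, 371.4])]
```

View pics/crop13.png

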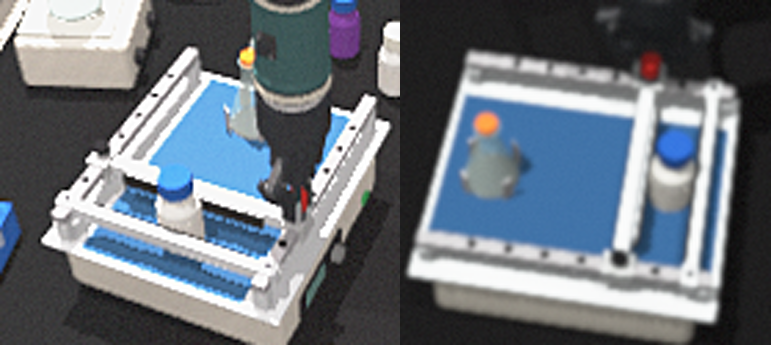

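Run:
```python
from h import *
S=cam('scene');D=cam('side')
x,r=tri([ray(S,293.9,204.2),ray(D,208.0,195.6)]);print(x,r,'ys',x[0]*.230+x[1]*.973)
a=np.load('pics/wrist8.npy');b=np.load('pics/wrist13.npy')
save('crop14',np.hstack([cv2.resize(i[0:230,60:300],(395,380),interpolation=2) for i in (a,b)]))
```

```text
[0.63968187 0.13854133 0.20687392] [np.float64(0.00045096191687994186), np.float64(0.0004509619168801411)] ys 0.28192754526873753
```

View pics/crop14.png

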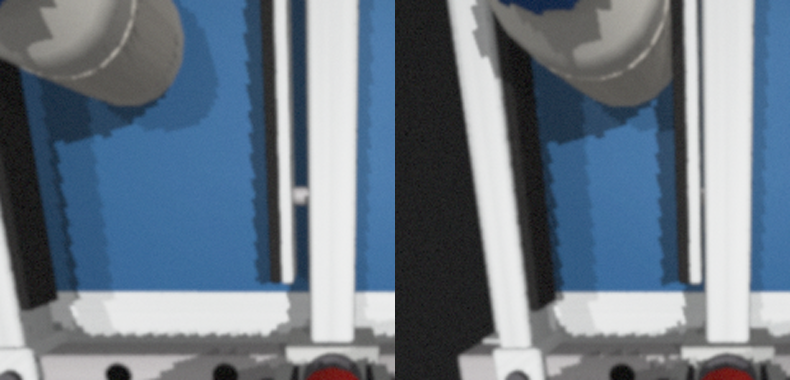

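The pad-to-bar gap has closed from about 15 px to 4 px, so the pad is compressed by roughly 4 mm. The bottle's cap, now at about 0.282 along the shaker's y, matches touching the end bar. Handing in.

```bash
python3 -c "
from h import *
s=readout.read_state();print(s['time'],s['wrist_force'],s['width'],s['tool_pos'])
print(bot.finish_job())"
```

```text
14.4833 [-4.57620504 -3.32298041  6.41352642] 0.2661855750963733 [0.50879436 0.12374822 0.16578245]
the job is handed in; nothing more can be done
None
```

I handed the job in at 14.5 s, still gripping the red knob with the pin home in the next hole. No verdict came back, so this rests on my own checks.

- **Bottle:** I set the blue-capped bottle down gently next to the end bar, about mid-way along, and let go. In the last side and scene views it stands upright. The two-view position puts it against the rubber face.
- **Clamp bar:** I pulled the plunger up about 11 mm and slid the bar 40.7 mm by the arm's reading, which is within the pin's play. The pad now sits about 4 mm compressed on the bottle.
- **Pin:** The TCP is back at its starting height with the pin home (0.1658 m). The arm feels an upward push of about 6 N, as expected with the pin on its stop.
- **Bystanders:** In the last views the flask and the bottles I could see stand where they did.

I could not measure three things directly: the forces of the pad and end bar on the bottle, the finger force on the knob, and the plunger's exact lift. I judged them from the pad's compression, the 50 N grip command with the fingers stopped at 22.6 mm, and the TCP height. No check failed. The largest disagreement was 1–4 mm between cameras on where the knob and bottle were.

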